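# Line up the sample vials by height on the sampler's loading rail

### The job

Get the four capped amber vials ready for the sampler: stand them upright on the rail's black pads, one in the middle of each pad, in order of height, the shortest on the pad next to the steel post and the tallest at the other end. They are glass, so set them down rather than drop them and do not knock any over; leave the conical flask where it stands.

Things in the scene. Friction and masses are not known exactly. Their poses are not given: they have to be found in the camera images.
- vial_45: closed amber glass vial, 45 mm tall in all, plain cylinder 28 mm in diameter up to 30 mm, then a 19 mm neck and a 22 mm aluminium crimp cap in the top 8 mm; stands upright on the bench, always loose; origin at the centre of its underside, z up. The four vials differ only in height (45, 70, 95, 120 mm); about 25 to 105 g
- vial_70: closed amber glass vial, 70 mm tall in all, plain cylinder 28 mm in diameter up to 55 mm, then a 19 mm neck and a 22 mm aluminium crimp cap in the top 8 mm; stands upright on the bench, always loose; origin at the centre of its underside, z up. The four vials differ only in height (45, 70, 95, 120 mm); about 25 to 105 g
- vial_95: closed amber glass vial, 95 mm tall in all, plain cylinder 28 mm in diameter up to 80 mm, then a 19 mm neck and a 22 mm aluminium crimp cap in the top 8 mm; stands upright on the bench, always loose; origin at the centre of its underside, z up. The four vials differ only in height (45, 70, 95, 120 mm); about 25 to 105 g
- vial_120: closed amber glass vial, 120 mm tall in all, plain cylinder 28 mm in diameter up to 105 mm, then a 19 mm neck and a 22 mm aluminium crimp cap in the top 8 mm; stands upright on the bench, always loose; origin at the centre of its underside, z up. The four vials differ only in height (45, 70, 95, 120 mm); about 25 to 105 g
- pad_a: one of four identical round black rubber pads, 52 mm in diameter, in a straight row 75 mm apart on a low fixed aluminium rail (62 x 380 mm, 10 mm high) that may stand askew; flat, no lip; its top, where the origin lies (centre of the top face), is 13 mm above the bench. Which of the four names stands where in the row varies
- pad_b: one of four identical round black rubber pads, 52 mm in diameter, in a straight row 75 mm apart on a low fixed aluminium rail (62 x 380 mm, 10 mm high) that may stand askew; flat, no lip; its top, where the origin lies (centre of the top face), is 13 mm above the bench. Which of the four names stands where in the row varies
- pad_c: one of four identical round black rubber pads, 52 mm in diameter, in a straight row 75 mm apart on a low fixed aluminium rail (62 x 380 mm, 10 mm high) that may stand askew; flat, no lip; its top, where the origin lies (centre of the top face), is 13 mm above the bench. Which of the four names stands where in the row varies
- pad_d: one of four identical round black rubber pads, 52 mm in diameter, in a straight row 75 mm apart on a low fixed aluminium rail (62 x 380 mm, 10 mm high) that may stand askew; flat, no lip; its top, where the origin lies (centre of the top face), is 13 mm above the bench. Which of the four names stands where in the row varies
- post: slim upright steel post, 14 mm in diameter, 40 mm high, fixed on the rail 55.5 mm beyond the centre of the outermost pad, in line with the pads, at one end of the rail or the other (the other end has only a low flat black block, 8 mm high); origin at its foot, 10 mm above the bench
- flask: conical glass flask, 64 mm wide at the foot, 104 mm tall, loose, standing in the same row of places on the bench as the vials; to be left standing where it is; origin at the centre of its underside
Things that resemble listed ones, but are neither listed nor needed, are in the scene too. Leave any pink look-alike of the vial_95 alone.

How it is judged:
By the outcome, as a careful person would: the job done as asked, in the order asked, and still so for the second after the job is handed in, with the robot touching nothing.
It also fails if it takes over 102 s, if anything falls off the work surface, if the arm or the gripper's body presses on something with over 40 N, if the wrist force passes 120 N, or if a joint passes its speed limit or range.

### The arm

A 6-joint arm with a two-finger parallel gripper is mounted at the origin on the work surface. World frame = base frame: x ahead of the robot, y to its left, z up, the work surface at z = 0. Lengths are in m, angles in rad, forces in N, time in s.
With the tool pointing down it reaches from about 0.325 to 0.85 m from the base axis. Payload 15.5 kg.
Tool frame: the origin (TCP) lies between the finger pads; the fingertips stand 19 mm ahead of it and the grasp point (between the pads) is the TCP (bot.finger_overhang is the distance from the TCP to the fingertips, in m); z points along the fingers, y is the direction in which the jaws open and shut (so a half turn about z gives the same grasp; the last joint's range is limited). The gripper opens to 91 mm and grips with 3 to 60 N. Pads are 32 mm wide; open, the fingers measure 118 mm over their backs; the gripper's body (76 mm by 178 mm) begins 60 mm behind the grasp point.
Start: joints at [1.179, 0.494, 1.345, -0, 1.302, -0.096], TCP at [0.182, 0.598, 0.233] pointing down, gripper open.
Joint ranges: [-2.91, 2.91], [-0.82, 2.16], [0.22, 2.67], [-1.22, 4.37], [0.12, 2.79], [-3.08, 3.08]. Speed limits (rad/s): [1.89, 1.89, 2.57, 3.01, 3.01, 3.01].

### API

Orientations are given as a unit quaternion [x, y, z, w].
In Python, from cell import bot gives the robot as it stands.
- The arm moves only by the tool drive_tool, never from a script. Its argument "moves" is a list of rows, each a list of 7 numbers: the turn, a rotation vector about the world's x, y, z each as a share of 6 degrees, from -1 to 1, then the shift along the world's x, y, z each as a share of 0.025 m, from -1 to 1, then the opening, from 0 (shut) to 1 (fully open). In form: [[ax, ay, az, dx, dy, dz, gripper], ...]. A call has 1 to 20 rows; each row shifts and turns the commanded pose from where the row before left it; what a row does not reach is not made up. A row lasts 1/8 s, in which the tool goes at most 62.5 mm and 10.7 degrees, less where a joint would pass 70% of its speed; a pose out of reach is approached as far as the arm can. A call with a number of a shift or a turn outside -1 to 1 is refused whole. A call with a gripper value outside its range is refused whole. The fingers move at their own pace and stop on an object; "grip_force" is the grip in N (left out, the last holds). Time passes only in rows, so rows that do not move let the fingers close. It gives the time, the measured TCP pose, the force and the opening at its end, in the units of the state.
- bot.state(): the state, without advancing time (a new reading comes with each control period).
- bot.get_image(name): name is "scene" or "side" or "wrist"; returns the picture (480x640x3 uint8, blue, green, red); there is no depth.
- bot.camera_params(name): a dict with "camera_matrix" (3x3 intrinsics, pixels), "k1" (the pictures are not rectified: a ray, as slopes to the right and down, at radius r is drawn at 1 + k1 r^2 times it, then the intrinsics apply), "extrinsics" (4x4, takes a point from camera to world coordinates). Camera axes: x right, y down, z forward; pixel columns grow to the right and rows downward; lengths in m; the calibration is good to about 2 mm. A picture is of the moment at which its call begins: read the wrist's pose just before it. camera_params takes no time and is no camera call; for the wrist camera it gives the pose at the moment of the call.
- bot.job_done(): hands the job in, once; it reports no verdict.
Trained networks look in the newest picture that a camera, given by its name, has taken for a name from the list of things; names that differ only in an ending like _2 or _b are one class to them, and where a whole thing is asked for, a point or a joint stands for the part that bears it (a point fixed in the world has none). Each returns a list of dicts, best first, with "conf" (0 to 1); they miss things now and then, are a little off and sometimes report something else, mostly with a low value. They report only what shows in the picture. A call takes as long as a camera call. They do not tell look-alikes from the thing itself.
- bot.recognise(query, camera): "at" ([x, y, z] in m, in world coordinates, good to about 4 mm: the middle of the surface that is visible of it).
- bot.masks_of(query, camera): "mask" (480x640 bool, what is visible of it).
The state is a dict: "clock": time; "joint_pos": joint angles; "qvel": joint speeds; "effort": joint torques, N m; "tcp_pos": TCP position; "ee_rot": TCP orientation; "contact_force": force on the tool from outside, world axes, zero at the start; "torque": the same for the moment, N m; "opening": opening from 0.0 (shut) to 1.0 (fully open).
Only numpy, scipy, OpenCV 4.12 (cv2) and the standard library are available. Lean on these libraries where they do the work, as an engineer would, in place of code of your own. Each camera call takes 0.05 s, during which the arm holds its last target. There are 200 camera calls.

## Working session

There is one attempt and no reset: what is moved stays moved. The work goes in short steps, Python scripts to look and compute and a tool call to move; the robot and the scene stay as the last step left them, time stands still between calls to the robot, and variables do not carry over. Pictures are saved under pics/ and viewed, about 12 in all and at most 16, crops included, and the job is handed in when it is done.

Besides the shell and the picture viewer there is one more tool, called after "Request:" by a JSON object that holds its "fn" and its "kwargs", one argument or row to a line. drive_tool: Moves the arm, as the interface text tells. Its arguments: {"type":"object","properties":{"moves":{"type":"array"},"grip_force":{"type":"number"}},"required":["moves"]}

```bash
mkdir -p pics
cat > h.py <<'E'
import numpy as np, cv2
from cell import bot
def ray(cam,uv,P=None):
    P=P or bot.camera_params(cam); K=np.array(P["camera_matrix"]); E=np.array(P["extrinsics"])
    d=(np.array(uv,float)-K[:2,2])/[K[0,0],K[1,1]]; s=d.copy()
    for _ in range(20): s=d/(1+P["k1"]*(s@s))
    return E[:3,3],E[:3,:3]@np.r_[s,1]
def at_z(cam,uv,z,P=None):
    o,d=ray(cam,uv,P); return o+d*(z-o[2])/d[2]
def proj(cam,p,P=None):
    P=P or bot.camera_params(cam); K=np.array(P["camera_matrix"]); E=np.array(P["extrinsics"])
    c=E[:3,:3].T@(np.array(p)-E[:3,3]); s=c[:2]/c[2]; s=s*(1+P["k1"]*(s@s)); return s*[K[0,0],K[1,1]]+K[:2,2]
E
python3 - <<'E'
from h import *
for c in ["scene","side","wrist"]:
    im=bot.get_image(c); cv2.imwrite(f"pics/{c}0.png",im)
    print(c,np.round(np.array(bot.camera_params(c)["extrinsics"]),2).tolist())
for c in ["scene","side"]:
  for q in ["vial_45","vial_70","vial_95","vial_120","pad_a","post","flask"]:
    for r in bot.recognise(q,c): print(c,q,np.round(r["at"],3),round(r["conf"],2),np.round(proj(c,r["at"])))
print(bot.state())
E
```

```text
scene [[0.52, 0.63, -0.57, 1.01], [0.85, -0.4, 0.34, -0.3], [-0.02, -0.66, -0.75, 0.65], [0.0, 0.0, 0.0, 1.0]]
side [[0.74, -0.48, 0.47, 0.06], [-0.67, -0.52, 0.53, -0.55], [-0.01, -0.71, -0.71, 0.78], [0.0, 0.0, 0.0, 1.0]]
wrist [[0.29, 0.93, 0.23, 0.12], [0.96, -0.28, -0.07, 0.62], [-0.0, 0.24, -0.97, 0.38], [0.0, 0.0, 0.0, 1.0]]
scene vial_45 [0.471 0.275 0.068] 0.92 [433. 146.]
scene vial_45 [ 0.525 -0.17   0.058] 0.82 [218. 275.]
scene vial_45 [ 0.475 -0.284  0.028] 0.72 [136. 297.]
scene vial_45 [0.45  0.141 0.043] 0.72 [364. 177.]
scene vial_70 [0.471 0.275 0.068] 0.92 [433. 146.]
scene vial_70 [ 0.525 -0.17   0.058] 0.82 [218. 275.]
scene vial_70 [ 0.475 -0.284  0.028] 0.72 [136. 297.]
scene vial_70 [0.45  0.141 0.043] 0.72 [364. 177.]
scene vial_95 [0.471 0.275 0.068] 0.92 [433. 146.]
scene vial_95 [ 0.525 -0.17   0.058] 0.82 [218. 275.]
scene vial_95 [ 0.475 -0.284  0.028] 0.72 [136. 297.]
scene vial_95 [0.45  0.141 0.043] 0.72 [364. 177.]
scene vial_120 [0.471 0.275 0.068] 0.92 [433. 146.]
scene vial_120 [ 0.525 -0.17   0.058] 0.82 [218. 275.]
scene vial_120 [ 0.475 -0.284
[... 1692 characters left out ...]
0.077  0.048] 0.84 [300. 289.]
{'clock': 0.85, 'joint_pos': array([ 1.17949805e+00,  4.93596418e-01,  1.34550048e+00,  3.04458240e-07,
        1.30248980e+00, -9.54949442e-02]), 'qvel': array([ 0.00256658, -0.00020306,  0.00022277,  0.00182351, -0.00068055,
        0.00040814]), 'effort': array([-8.49095632e-04, -8.78650618e+01, -3.82253981e+01,  7.06121069e-02,
        4.39390470e-02, -8.38939218e-05]), 'tcp_pos': array([0.18218826, 0.59786118, 0.23291703]), 'ee_rot': array([1.47363072e-01, 9.89082466e-01, 2.92274372e-06, 5.74534453e-07]), 'contact_force': array([-0.10178157, -0.29512333,  0.28977721]), 'torque': array([ 0.05490781, -0.01982059,  0.00342657]), 'opening': 0.9992718651476146}
```

View pics/scene0.png

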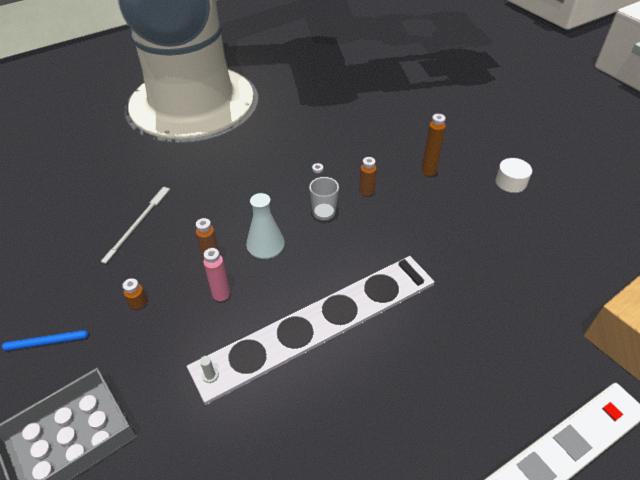

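View pics/side0.png

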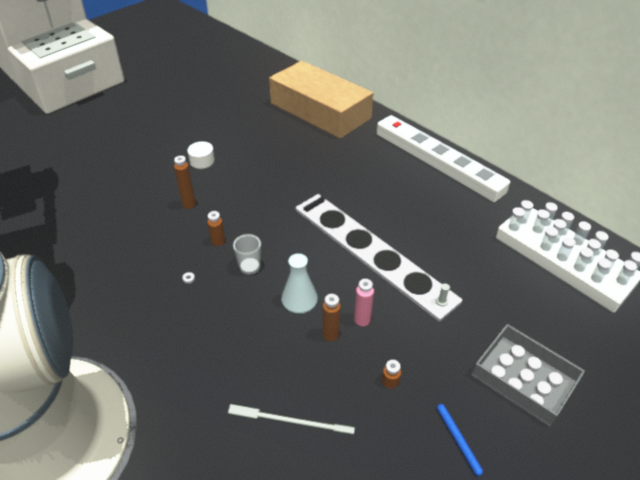

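The scene shows, at scene-image pixels, the amber vials: 120 (433,146), 70 (368,177), 95 (206,240) and 45 (135,295). The pink look-alike is at (217,275), with the flask and an empty glass beside them. The post is at the −y end of the rail (208,369). Next I'll refine the positions by matching silhouettes.

```bash
cat > m.py <<'E'
from h import *
from scipy.optimize import minimize
t=np.linspace(0,2*np.pi,32)
def sil(cam,x,y,h,z0,P):
    m=np.zeros((480,640),np.uint8)
    for parts in [[(0,14),(h-15e-3,14)],[(h-.02,9.5),(h-.005,9.5)],[(h-8e-3,11),(h,11)]]:
        pts=[proj(cam,[x+r/1e3*np.cos(a),y+r/1e3*np.sin(a),z0+z],P) for z,r in parts for a in t]
        cv2.fillPoly(m,[np.round(cv2.convexHull(np.float32(pts))*16).astype(np.int32)],1,shift=4)
    return m>0
def fit(cam,mask,h,x,y,z0=0):
    P=bot.camera_params(cam)
    def c(p):
        s=sil(cam,p[0],p[1],h,z0,P); return 1-(s&mask).sum()/max(1,(s|mask).sum())
    r=minimize(c,[x,y],method="Nelder-Mead",options=dict(initial_simplex=[[x,y],[x+.01,y],[x,y+.01]],xatol=2e-4))
    return r.x,1-r.fun
E
python3 - <<'E'
from m import *
V={.045:(.463,-.285),.07:(.445,.145),.095:(.447,-.166),.12:(.464,.273)}
for c in ["scene","side"]:
    im=bot.get_image(c); P=bot.camera_params(c)
    M=[m["mask"] for m in bot.masks_of("vial_45",c)]
    for h,(x,y) in V.items():
        s=sil(c,x,y,h,0,P)
        if not M: continue
        mm=max(M,key=lambda m:(m&s).sum()); p,i=fit(c,mm,h,x,y); print(c,h,np.round(p,4),"iou",round(i,2))
    for m in bot.masks_of("pad_a",c):
        ys,xs=np.nonzero(m["mask"]); print(c,"pad",round(m["conf"],2),len(xs),np.round(at_z(c,[xs.mean(),ys.mean()],.013,P),4))
    for m in bot.masks_of("flask",c):
        ys,xs=np.nonzero(m["mask"]); print(c,"flask",round(m["conf"],2),np.round(at_z(c,[xs.mean(),ys.mean()],.04,P),3))
print("glass",at_z("scene",(324,212),0),at_z("side",(249,268),0),"lid",at_z("scene",(317,168),0.01),at_z("side",(188,278),0.01))
print("glass top",at_z("scene",(324,187),0.05),at_z("side",(247,243),0.05),"pink",at_z("scene",(220,298),0),"post",at_z("scene",(207,359),.05),at_z("side",(444,287),.05))
E
```

```text
scene 0.045 [ 0.463 -0.285] iou 0.0
scene 0.07 [0.4424 0.1556] iou 0.91
scene 0.095 [ 0.4564 -0.1555] iou 0.52
scene 0.12 [0.4614 0.2848] iou 0.86
scene pad 0.94 991 [ 0.6411 -0.1872  0.013 ]
scene pad 0.82 781 [0.6448 0.038  0.013 ]
scene pad 0.69 879 [ 0.6424 -0.037   0.013 ]
scene pad 0.58 936 [ 0.642  -0.1123  0.013 ]
scene flask 0.84 [ 0.467 -0.066  0.04 ]
side 0.045 [ 0.4625 -0.2832] iou 0.87
side 0.07 [0.4471 0.1565] iou 0.8
side 0.095 [ 0.4556 -0.1554] iou 0.95
side 0.12 [0.4655 0.2847] iou 0.79
side pad 0.85 513 [ 0.6385 -0.1869  0.013 ]
side pad 0.64 499 [ 0.6412 -0.1107  0.013 ]
side pad 0.58 391 [0.6447 0.0386 0.013 ]
side pad 0.42 440 [ 0.4654 -0.2809  0.013 ]
side flask 0.93 [ 0.463 -0.067  0.04 ]
glass [0.4496271  0.05954692 0.        ] [0.44669465 0.05615711 0.        ] lid [0.35224826 0.10586548 0.01      ] [0.34448688 0.10493038 0.01      ]
glass top [0.44160193 0.06466336 0.05      ] [0.45726589 0.06852084 0.05      ] pink [ 5.21620052e-01 -1.74192544e-01  1.11022302e-16] post [ 0.6384769  -0.23902822  0.05      ] [ 0.63702922 -0.24123919  0.05      ]
```

Request:
{"fn": "drive_tool", "kwargs": {
  "moves": [
    [0,0,0.95,0.5,-1,0,0.6],
    [0,0,0.95,0.5,-1,0,0.6],
    [0,0,0.95,0.5,-1,0,0.6],
    [0,0,0,0.5,-1,0,0.6],
    [0,0,0,0.5,-1,0,0.6],
    [0,0,0,0.5,-1,0,0.6],
    [0,0,0,0.5,-1,0,0.6],
    [0,0,0,0.5,-1,0,0.6],
    [0,0,0,0.5,-1,0,0.6],
    [0,0,0,0.5,-1,0,0.6],
    [0,0,0,0.5,-1,0,0.6],
    [0,0,0,0.5,-1,0,0.6],
    [0,0,0,0.5,-1,0,0.6],
    [0,0,0,0.5,-1,0,0.6],
    [0,0,0,0.5,-1,0,0.6],
    [0,0,0,0.5,-1,0,0.6],
    [0,0,0,0.5,-1,0,0.6],
    [0,0,0,0.5,-1,0,0.6],
    [0,0,0,0.5,-1,0,0.6],
    [0,0,0,0.5,-1,0,0.6]
  ],
  "grip_force": 12
}}

```text
clock: 3.75
tcp_pos: [0.4326, 0.097, 0.2331]
ee_rot: [-0.001, 1.0, 0.0, 0.0]
contact_force: [-0.8, 0.7, 0.0]
opening: 0.595
```

Request:
{"fn": "drive_tool", "kwargs": {
  "moves": [
    [0,0,0,0.08,-1,0,0.6],
    [0,0,0,0.08,-1,0,0.6],
    [0,0,0,0.08,-1,0,0.6],
    [0,0,0,0.08,-1,0,0.6],
    [0,0,0,0.08,-1,0,0.6],
    [0,0,0,0.08,-1,0,0.6],
    [0,0,0,0.08,-1,0,0.6],
    [0,0,0,0.08,-1,0,0.6],
    [0,0,0,0.08,-1,0,0.6],
    [0,0,0,0.08,-1,0,0.6],
    [0,0,0,0.08,-1,0,0.6],
    [0,0,0,0.08,-1,0,0.6],
    [0,0,0,0.08,-1,0,0.6],
    [0,0,0,0.08,-1,0,0.6],
    [0,0,0,0.08,-1,0,0.6],
    [0,0,0,0,-0.2,0,0.6],
    [0,0,0,0,0,0,0.6],
    [0,0,0,0,0,0,0.6]
  ]
}}

```text
clock: 6.0
tcp_pos: [0.4621, -0.2814, 0.2329]
ee_rot: [-0.002, 1.0, 0.0, -0.0]
contact_force: [-0.6, 0.5, 0.4]
opening: 0.597
```

Run:
```python
from m import *
s=bot.state(); print(s["tcp_pos"],s["ee_rot"],s["clock"])
P=bot.camera_params("wrist"); im=bot.get_image("wrist")
for m in bot.masks_of("vial_45","wrist"):
    p,i=fit("wrist",m["mask"],.045,.4635,-.283); print(m["conf"],p,i,m["mask"].sum())
u=proj("wrist",[.4635,-.283,.045],P); cv2.circle(im,tuple(int(v) for v in u),4,(0,255,0),1)
cv2.imwrite("pics/w1.png",im)
```

```text
[ 0.46209045 -0.28140672  0.23290513] [-1.56399741e-03  9.99998756e-01  1.73852087e-04 -1.10643715e-04] 6.0
0.8 [ 0.4635 -0.283 ] 0.0 2088
0.7 [ 0.46157219 -0.28437858] 0.9091880341880342 852
0.63 [ 0.4635 -0.283 ] 0.0 1152
```

View pics/w1.png

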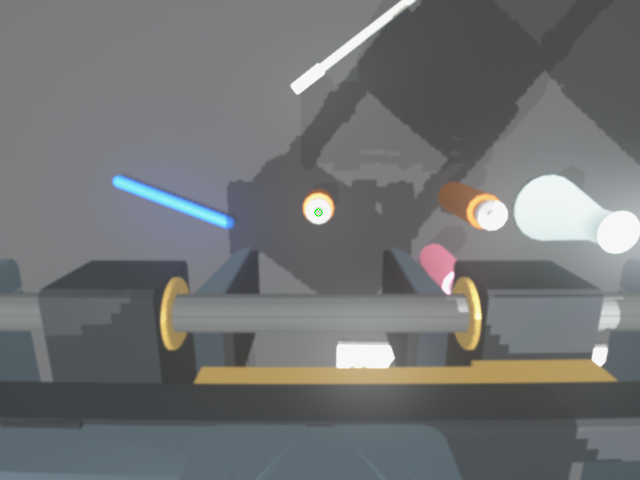

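The wrist view shows the 45 mm vial's cap at (318,211), on my predicted mark, so the fit is good to about 2 mm. Descending to grasp.

Request:
{"fn": "drive_tool", "kwargs": {
  "moves": [
    [0,0,0,0,-0.1,-1,0.6],
    [0,0,0,0,0,-1,0.6],
    [0,0,0,0,0,-1,0.6],
    [0,0,0,0,0,-1,0.6],
    [0,0,0,0,0,-1,0.6],
    [0,0,0,0,0,-1,0.6],
    [0,0,0,0,0,-1,0.6],
    [0,0,0,0,0,-0.9,0.6],
    [0,0,0,0,0,-0.45,0.6],
    [0,0,0,0,0,0,0.6],
    [0,0,0,0,0,0,0.2],
    [0,0,0,0,0,0,0.2],
    [0,0,0,0,0,0,0.2],
    [0,0,0,0,0,0,0.2],
    [0,0,0,0,0,0,0.2]
  ]
}}

```text
clock: 7.98
tcp_pos: [0.4624, -0.2848, 0.0246]
ee_rot: [-0.001, 1.0, -0.0, 0.0]
contact_force: [-1.0, 1.3, 7.0]
opening: 0.3
```

Request:
{"fn": "drive_tool", "kwargs": {
  "moves": [
    [0,0,0,0,0,0.5,0.2],
    [0,0,0,0,0,1,0.2],
    [0,0,0,0,0,1,0.2],
    [0,0,0,0,0,1,0.2],
    [0,0,0,0.5,0,0.5,0.2],
    [0,0,0,1,0.5,0,0.2],
    [0,0,0,1,0.6,0,0.2],
    [0,0,0,1,0.6,0,0.2],
    [0,0,0,1,0.6,0,0.2],
    [0,0,0,1,0.6,0,0.2],
    [0,0,0,1,0.6,0,0.2],
    [0,0,0,0.6,0.4,0,0.2],
    [0,0,0,0,0,0,0.2],
    [0,0,0,0,0,0,0.2]
  ]
}}

```text
clock: 9.72
tcp_pos: [0.6389, -0.1875, 0.1242]
ee_rot: [-0.001, 1.0, -0.0, -0.0]
contact_force: [0.4, 1.3, -0.5]
opening: 0.303
```

Run:
```python
from m import *
s=bot.state(); print(s["tcp_pos"],s["opening"],s["contact_force"])
im=bot.get_image("side"); im2=bot.get_image("scene")
cv2.imwrite("pics/s1.png",np.hstack([im[150:400,300:560],im2[200:450,100:400]]))
```

```text
[ 0.63894044 -0.18749456  0.12422832] 0.30287018315238423 [ 0.44909569  1.25242013 -0.48192135]
```

View pics/s1.png

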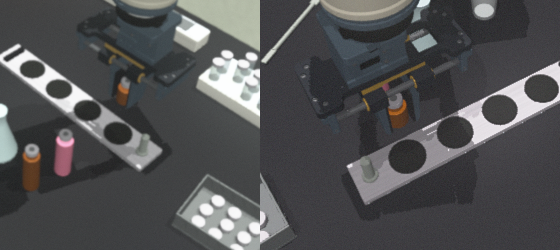

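The vial is held above the pad next to the post. Lowering it gently.

Request:
{"fn": "drive_tool", "kwargs": {
  "moves": [
    [0,0,0,0.05,0,-0.8,0.2],
    [0,0,0,0,0,-1,0.2],
    [0,0,0,0,0,-0.8,0.2],
    [0,0,0,0,0,-0.5,0.2],
    [0,0,0,0,0,-0.2,0.2],
    [0,0,0,0,0,-0.1,0.2],
    [0,0,0,0,0,-0.05,0.2],
    [0,0,0,0,0,0,0.2]
  ]
}}

```text
clock: 10.82
tcp_pos: [0.6412, -0.1872, 0.0384]
ee_rot: [-0.001, 1.0, -0.0, 0.0]
contact_force: [0.7, -0.3, -0.2]
opening: 0.299
```

Request:
{"fn": "drive_tool", "kwargs": {
  "moves": [
    [0,0,0,0,0,-0.04,0.2],
    [0,0,0,0,0,0,0.4],
    [0,0,0,0,0,0,0.55],
    [0,0,0,0,0,0,0.55],
    [0,0,0,0,0,0.6,0.55],
    [0,0,0,0,0,1,0.55],
    [0,0,0,0,0,1,0.55],
    [0,0,0,0,0,1,0.55],
    [0,0,0,0,0,1,0.55]
  ]
}}

```text
clock: 11.95
tcp_pos: [0.641, -0.1872, 0.1539]
ee_rot: [-0.001, 1.0, -0.0, 0.0]
contact_force: [0.2, -0.7, -0.1]
opening: 0.547
```

Request:
{"fn": "drive_tool", "kwargs": {
  "moves": [
    [0,0,0,-0.5,1,0,0.6],
    [0,0,0,-0.6,1,0,0.6],
    [0,0,0,-0.6,1,0,0.6],
    [0,0,0,-0.6,1,0,0.6],
    [0,0,0,-0.6,1,0,0.6],
    [0,0,0,-0.6,1,0,0.6],
    [0,0,0,-0.6,1,0,0.6],
    [0,0,0,-0.6,1,0,0.6],
    [0,0,0,-0.6,1,0,0.6],
    [0,0,0,-0.6,1,0,0.6],
    [0,0,0,-0.6,1,0,0.6],
    [0,0,0,-0.6,1,0,0.6],
    [0,0,0,-0.6,1,0,0.6],
    [0,0,0,-0.2,0.7,0,0.6],
    [0,0,0,0,0,0,0.6],
    [0,0,0,0,0,0,0.6]
  ]
}}

```text
clock: 13.95
tcp_pos: [0.4438, 0.1551, 0.1524]
ee_rot: [-0.001, 1.0, 0.0, 0.0]
contact_force: [-0.1, -0.3, 0.3]
opening: 0.598
```

Run:
```python
from m import *
s=bot.state(); print(s["tcp_pos"],s["clock"])
P=bot.camera_params("wrist"); bot.get_image("wrist")
for m in bot.masks_of("vial_70","wrist"):
    p,i=fit("wrist",m["mask"],.07,.445,.156); print(m["conf"],p,i,m["mask"].sum())
bot.get_image("side")
P=bot.camera_params("side")
for m in bot.masks_of("vial_45","side"):
    p,i=fit("side",m["mask"],.045,.641,-.187,.013); print("45 placed",m["conf"],p,i,m["mask"].sum())
```

```text
[0.44382943 0.155066   0.15240834] 13.95
0.71 [0.445 0.156] 0.0 1506
0.56 [0.4444763  0.15307466] 0.9203539823008849 1977
45 placed 0.96 [ 0.641 -0.187] 0.0 711
45 placed 0.89 [ 0.641 -0.187] 0.0 725
45 placed 0.85 [ 0.641 -0.187] 0.0 460
45 placed 0.74 [ 0.641 -0.187] 0.0 598
45 placed 0.55 [ 0.64035272 -0.18620959] 0.8530120481927711 354
```

The 45 mm vial stands at (0.640, −0.186), on its pad. Now the 70 mm vial.

Request:
{"fn": "drive_tool", "kwargs": {
  "moves": [
    [0,0,0,0.02,0,-1,0.6],
    [0,0,0,0,0,-1,0.6],
    [0,0,0,0,0,-1,0.6],
    [0,0,0,0,0,-1,0.6],
    [0,0,0,0,0,-0.7,0.6],
    [0,0,0,0,0,0,0.6],
    [0,0,0,0,0,0,0.2],
    [0,0,0,0,0,0,0.2],
    [0,0,0,0,0,0,0.2],
    [0,0,0,0,0,0,0.2],
    [0,0,0,0,0,0,0.2]
  ]
}}

```text
clock: 15.52
tcp_pos: [0.4443, 0.1554, 0.0349]
ee_rot: [-0.001, 1.0, 0.0, 0.0]
contact_force: [-0.5, -0.8, 7.6]
opening: 0.305
```

Request:
{"fn": "drive_tool", "kwargs": {
  "moves": [
    [0,0,0,0,0,0.5,0.2],
    [0,0,0,0,0,1,0.2],
    [0,0,0,0,0,1,0.2],
    [0,0,0,0,0,1,0.2],
    [0,0,0,0.3,-0.5,0.5,0.2],
    [0,0,0,0.75,-1,0,0.2],
    [0,0,0,0.75,-1,0,0.2],
    [0,0,0,0.75,-1,0,0.2],
    [0,0,0,0.75,-1,0,0.2],
    [0,0,0,0.75,-1,0,0.2],
    [0,0,0,0.75,-1,0,0.2],
    [0,0,0,0.75,-1,0,0.2],
    [0,0,0,0.75,-1,0,0.2],
    [0,0,0,0.75,-1,0,0.2],
    [0,0,0,0.75,-0.9,0,0.2],
    [0,0,0,0.1,-0.3,0,0.2],
    [0,0,0,0,0,0,0.2],
    [0,0,0,0,0,0,0.2]
  ]
}}

```text
clock: 17.77
tcp_pos: [0.6407, -0.1116, 0.1344]
ee_rot: [-0.002, 1.0, 0.0, -0.0]
contact_force: [1.0, 0.1, -1.8]
opening: 0.305
```

Request:
{"fn": "drive_tool", "kwargs": {
  "moves": [
    [0,0,0,0.02,0,-0.8,0.2],
    [0,0,0,0,0,-1,0.2],
    [0,0,0,0,0,-0.8,0.2],
    [0,0,0,0,0,-0.5,0.2],
    [0,0,0,0,0,-0.2,0.2],
    [0,0,0,0,0,-0.1,0.2],
    [0,0,0,0,0,-0.08,0.2],
    [0,0,0,0,0,0,0.2],
    [0,0,0,0,0,0,0.2]
  ]
}}

```text
clock: 18.9
tcp_pos: [0.6423, -0.1122, 0.0479]
ee_rot: [-0.001, 1.0, -0.0, 0.0]
contact_force: [0.4, -0.0, 3.2]
opening: 0.306
```

Request:
{"fn": "drive_tool", "kwargs": {
  "moves": [
    [0,0,0,0,0,0,0.4],
    [0,0,0,0,0,0,0.55],
    [0,0,0,0,0,0,0.55],
    [0,0,0,0,0,0.6,0.55],
    [0,0,0,0,0,1,0.55],
    [0,0,0,0,0,1,0.55],
    [0,0,0,0,0,1,0.55],
    [0,0,0,0,0,1,0.55],
    [0,0,0,-0.4,0,0.4,0.55],
    [0,0,0,-1,-0.25,0,0.55],
    [0,0,0,-1,-0.25,0,0.55],
    [0,0,0,-1,-0.25,0,0.55],
    [0,0,0,-1,-0.25,0,0.55],
    [0,0,0,-1,-0.25,0,0.55],
    [0,0,0,-1,-0.25,0,0.55],
    [0,0,0,-1,-0.25,0,0.55],
    [0,0,0,0,0,0,0.6],
    [0,0,0,0,0,0,0.6]
  ]
}}

```text
clock: 21.15
tcp_pos: [0.4572, -0.1559, 0.1726]
ee_rot: [-0.001, 1.0, -0.0, 0.0]
contact_force: [0.0, 0.0, -0.5]
opening: 0.602
```

Run:
```python
from m import *
s=bot.state(); print(s["tcp_pos"],s["clock"])
im=bot.get_image("wrist"); cv2.imwrite("pics/w2.png",im)
for m in bot.masks_of("vial_95","wrist"):
    p,i=fit("wrist",m["mask"],.095,.456,-.1555); print(m["conf"],p,i,m["mask"].sum())
bot.get_image("side")
for m in bot.masks_of("vial_70","side"):
    p,i=fit("side",m["mask"],.07,.641,-.1117,.013)
    if i>.3: print("70 placed",m["conf"],p,i,m["mask"].sum())
```

```text
[ 0.4571508 -0.1558655  0.1725679] 21.15
0.88 [ 0.48218838 -0.16622737] 0.22976659593816307 1352
0.65 [ 0.45435773 -0.15545758] 0.9348936170212766 2200
```

View pics/w2.png

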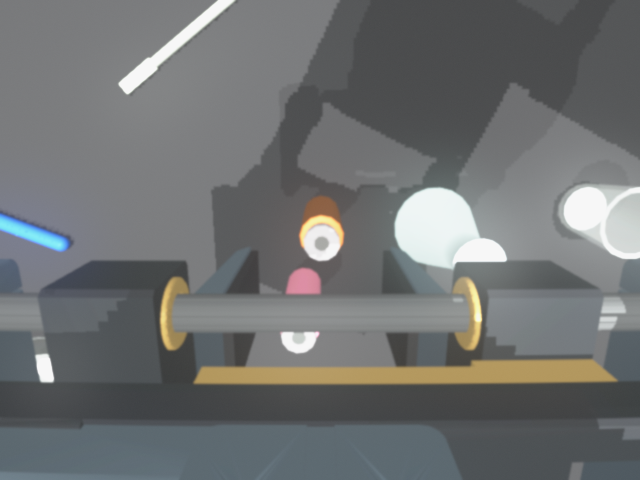

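The amber vial's cap is at (321,242), centred between the fingers. The pink one at (300,340) and the flask at (435,225) are clear of them. The 70 mm vial was hidden from the side camera here, so I'll check it later.

Request:
{"fn": "drive_tool", "kwargs": {
  "moves": [
    [0,0,0,-0.08,0,-0.8,0.6],
    [0,0,0,0,0,-1,0.6],
    [0,0,0,0,0,-1,0.6],
    [0,0,0,0,0,-1,0.6],
    [0,0,0,0,0,-0.6,0.6],
    [0,0,0,0,0,0,0.6],
    [0,0,0,0,0,0,0.2],
    [0,0,0,0,0,0,0.2],
    [0,0,0,0,0,0,0.2],
    [0,0,0,0,0,0,0.2],
    [0,0,0,0,0,0,0.2]
  ]
}}

```text
clock: 22.72
tcp_pos: [0.4552, -0.156, 0.0628]
ee_rot: [-0.001, 1.0, -0.0, 0.0]
contact_force: [0.2, 0.4, 7.0]
opening: 0.306
```

Request:
{"fn": "drive_tool", "kwargs": {
  "moves": [
    [0,0,0,0,0,0.5,0.2],
    [0,0,0,0,0,1,0.2],
    [0,0,0,0,0,1,0.2],
    [0,0,0,0,0,1,0.2],
    [0,0,0,0,0,1,0.2],
    [0,0,0,0,0,0.5,0.2],
    [0,0,0,0.5,0.3,0,0.2],
    [0,0,0,1,0.65,0,0.2],
    [0,0,0,1,0.65,0,0.2],
    [0,0,0,1,0.65,0,0.2],
    [0,0,0,1,0.65,0,0.2],
    [0,0,0,1,0.65,0,0.2],
    [0,0,0,1,0.65,0,0.2],
    [0,0,0,1,0.55,0,0.2],
    [0,0,0,0,0,0,0.2],
    [0,0,0,0,0,0,0.2]
  ]
}}

```text
clock: 24.72
tcp_pos: [0.6418, -0.0368, 0.1863]
ee_rot: [-0.002, 1.0, 0.0, -0.001]
contact_force: [-0.7, -0.7, -0.7]
opening: 0.301
```

Request:
{"fn": "drive_tool", "kwargs": {
  "moves": [
    [0,0,0,0.04,0,-0.8,0.2],
    [0,0,0,0,0,-1,0.2],
    [0,0,0,0,0,-1,0.2],
    [0,0,0,0,0,-0.8,0.2],
    [0,0,0,0,0,-0.5,0.2],
    [0,0,0,0,0,-0.2,0.2],
    [0,0,0,0,0,-0.08,0.2],
    [0,0,0,0,0,-0.06,0.2],
    [0,0,0,0,0,0,0.2],
    [0,0,0,0,0,0,0.2]
  ]
}}

```text
clock: 25.98
tcp_pos: [0.6436, -0.0372, 0.0767]
ee_rot: [-0.001, 1.0, -0.0, 0.0]
contact_force: [-0.3, -0.4, -0.6]
opening: 0.304
```

Request:
{"fn": "drive_tool", "kwargs": {
  "moves": [
    [0,0,0,0,0,0,0.4],
    [0,0,0,0,0,0,0.55],
    [0,0,0,0,0,0,0.55],
    [0,0,0,0,0,0.6,0.55],
    [0,0,0,0,0,1,0.55],
    [0,0,0,0,0,1,0.55],
    [0,0,0,0,0,1,0.55],
    [0,0,0,0,0,1,0.55]
  ]
}}

```text
clock: 26.98
tcp_pos: [0.6435, -0.0371, 0.1934]
ee_rot: [-0.001, 1.0, -0.0, 0.0]
contact_force: [-0.2, -0.6, -0.5]
opening: 0.552
```

Request:
{"fn": "drive_tool", "kwargs": {
  "moves": [
    [0,0,0,-0.3,0.5,0.3,0.6],
    [0,0,0,-0.55,1,0,0.6],
    [0,0,0,-0.55,1,0,0.6],
    [0,0,0,-0.55,1,0,0.6],
    [0,0,0,-0.55,1,0,0.6],
    [0,0,0,-0.55,1,0,0.6],
    [0,0,0,-0.55,1,0,0.6],
    [0,0,0,-0.55,1,0,0.6],
    [0,0,0,-0.55,1,0,0.6],
    [0,0,0,-0.55,1,0,0.6],
    [0,0,0,-0.55,1,0,0.6],
    [0,0,0,-0.55,1,0,0.6],
    [0,0,0,-0.55,1,0,0.6],
    [0,0,0,-0.3,0.35,0,0.6],
    [0,0,0,0,0,0,0.6],
    [0,0,0,0,0,0,0.6]
  ]
}}

```text
clock: 28.98
tcp_pos: [0.4636, 0.2835, 0.1989]
ee_rot: [-0.001, 1.0, -0.0, 0.0]
contact_force: [1.6, -0.3, 0.1]
opening: 0.601
```

Run:
```python
from m import *
s=bot.state(); print(s["tcp_pos"],s["clock"])
bot.get_image("wrist")
for m in bot.masks_of("vial_120","wrist"):
    p,i=fit("wrist",m["mask"],.12,.4635,.2848); print(m["conf"],p,i,m["mask"].sum())
T={.045:(.640,-.187),.07:(.6415,-.1117),.095:(.643,-.0367)}
for c in ["side","scene"]:
    im=bot.get_image(c); cv2.imwrite(f"pics/{c}2.png",im)
    for m in bot.masks_of("vial_70",c):
      for h,t in T.items():
        p,i=fit(c,m["mask"],h,*t,.013)
        if i>.5: print(c,h,m["conf"],p,i,m["mask"].sum())
```

```text
[0.46362601 0.28354336 0.19886433] 28.975
0.92 [0.46364214 0.28324681] 0.9466292134831461 2363
side 0.07 0.91 [ 0.64564062 -0.10966875] 0.8178506375227687 449
side 0.095 0.66 [ 0.6458511 -0.0350139] 0.8722466960352423 594
side 0.045 0.64 [ 0.64342941 -0.18567584] 0.8722891566265061 364
scene 0.045 0.95 [ 0.63918907 -0.18720462] 0.85423197492163 545
scene 0.095 0.89 [ 0.64103345 -0.03655037] 0.9072847682119205 959
scene 0.07 0.84 [ 0.64311209 -0.11187059] 0.9263157894736842 792
```

View pics/side2.png

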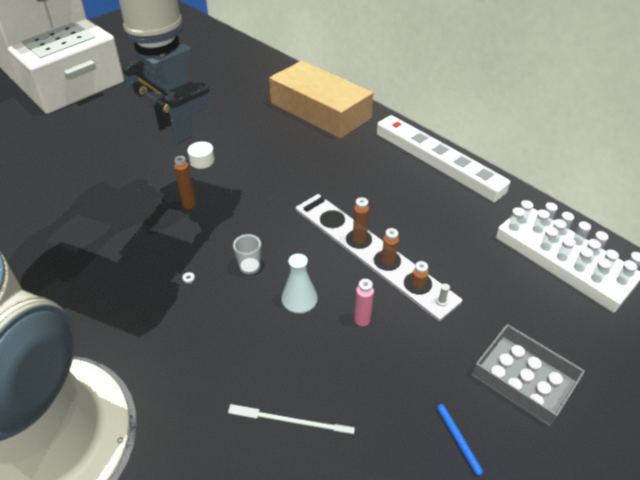

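Three vials stand upright on their pads at (360,225), (391,250) and (421,277). The pink one at (364,303) and the flask at (299,285) haven't moved. Last, the 120 mm vial.

Request:
{"fn": "drive_tool", "kwargs": {
  "moves": [
    [0,0,0,0,0,-0.8,0.6],
    [0,0,0,0,0,-1,0.6],
    [0,0,0,0,0,-1,0.6],
    [0,0,0,0,0,-1,0.6],
    [0,0,0,0,0,-0.75,0.6],
    [0,0,0,0,0,0,0.6],
    [0,0,0,0,0,0,0.2],
    [0,0,0,0,0,0,0.2],
    [0,0,0,0,0,0,0.2],
    [0,0,0,0,0,0,0.2],
    [0,0,0,0,0,0,0.2]
  ]
}}

```text
clock: 30.65
tcp_pos: [0.4638, 0.2842, 0.0857]
ee_rot: [-0.001, 1.0, 0.0, 0.0]
contact_force: [-0.7, -1.0, 6.2]
opening: 0.304
```

Request:
{"fn": "drive_tool", "kwargs": {
  "moves": [
    [0,0,0,0,0,0.5,0.2],
    [0,0,0,0,0,1,0.2],
    [0,0,0,0,0,1,0.2],
    [0,0,0,0,0,1,0.2],
    [0,0,0,0.4,-0.5,0.5,0.2],
    [0,0,0,0.75,-1,0,0.2],
    [0,0,0,0.75,-1,0,0.2],
    [0,0,0,0.75,-1,0,0.2],
    [0,0,0,0.75,-1,0,0.2],
    [0,0,0,0.75,-1,0,0.2],
    [0,0,0,0.75,-1,0,0.2],
    [0,0,0,0.75,-1,0,0.2],
    [0,0,0,0.75,-1,0,0.2],
    [0,0,0,0.6,-0.9,0,0.2],
    [0,0,0,0.25,-0.4,0,0.2],
    [0,0,0,0,0,0,0.2],
    [0,0,0,0,0,0,0.2]
  ]
}}

```text
clock: 32.78
tcp_pos: [0.6441, 0.0398, 0.1851]
ee_rot: [-0.002, 1.0, 0.0, -0.0]
contact_force: [-0.4, -0.1, -0.7]
opening: 0.301
```

Request:
{"fn": "drive_tool", "kwargs": {
  "moves": [
    [0,0,0,0,-0.05,-0.8,0.2],
    [0,0,0,0,0,-1,0.2],
    [0,0,0,0,0,-0.8,0.2],
    [0,0,0,0,0,-0.5,0.2],
    [0,0,0,0,0,-0.2,0.2],
    [0,0,0,0,0,-0.1,0.2],
    [0,0,0,0,0,-0.08,0.2],
    [0,0,0,0,0,0,0.2],
    [0,0,0,0,0,0,0.2]
  ]
}}

```text
clock: 33.9
tcp_pos: [0.6451, 0.0378, 0.0987]
ee_rot: [-0.001, 1.0, -0.0, 0.001]
contact_force: [-0.4, -0.2, 3.1]
opening: 0.304
```

Request:
{"fn": "drive_tool", "kwargs": {
  "moves": [
    [0,0,0,0,0,0,0.4],
    [0,0,0,0,0,0,0.55],
    [0,0,0,0,0,0,0.55],
    [0,0,0,0,0,0.6,0.55],
    [0,0,0,0,0,1,0.55],
    [0,0,0,0,0,1,0.55],
    [0,0,0,0,0,1,0.55],
    [0,0,0,0,0,1,0.55],
    [0,0,0,-0.5,0.5,0.5,0.55],
    [0,0,0,-0.5,1,0,0.55],
    [0,0,0,-0.5,1,0,0.55],
    [0,0,0,-0.5,1,0,0.55],
    [0,0,0,-0.5,1,0,0.55],
    [0,0,0,-0.5,1,0,0.55],
    [0,0,0,-0.5,1,0,0.55],
    [0,0,0,-0.5,1,0,0.55],
    [0,0,0,0,0,0,0.55]
  ]
}}

```text
clock: 36.02
tcp_pos: [0.5427, 0.2271, 0.2258]
ee_rot: [-0.003, 1.0, 0.0, -0.0]
contact_force: [0.6, 0.4, -0.3]
opening: 0.553
```

Run:
```python
from m import *
s=bot.state(); print(s["tcp_pos"],s["clock"])
T={.045:(.640,-.187),.07:(.6415,-.1117),.095:(.643,-.0367),.12:(.6445,.0382)}
ims=[]
for c in ["side","scene"]:
    im=bot.get_image(c); ims.append(im)
    for m in bot.masks_of("vial_70",c):
      for h,t in T.items():
        p,i=fit(c,m["mask"],h,*t,.013)
        if i>.5: print(c,h,m["conf"],p,i)
cv2.imwrite("pics/end.png",np.hstack([ims[0][150:400,220:520],ims[1][150:450,150:500][:250]]))
```

```text
[0.54269915 0.22714291 0.2257672 ] 36.025
side 0.07 0.96 [ 0.64564062 -0.10966875] 0.7777777777777778
side 0.095 0.89 [ 0.64545834 -0.03537462] 0.9118942731277533
side 0.045 0.87 [ 0.64040789 -0.18600204] 0.9184652278177458
side 0.12 0.73 [0.64503711 0.03818047] 0.9095295536791315
scene 0.095 0.86 [ 0.64264756 -0.03727568] 0.9186376537369915
scene 0.07 0.77 [ 0.64166907 -0.11201128] 0.9094159713945172
scene 0.12 0.73 [0.64445422 0.03773918] 0.9444444444444444
scene 0.045 0.68 [ 0.63931263 -0.18693492] 0.9217527386541471
```

View pics/end.png

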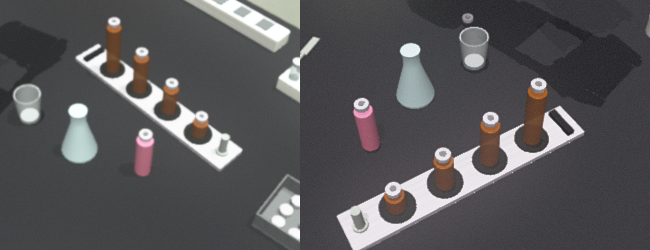

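All four vials stand centred on their pads, with the shortest by the post. The flask and the pink vial are untouched, and the arm is clear.

```bash
python3 -c "
from cell import bot
print(bot.job_done())"
```

```text
the job is handed in; nothing more can be done
None
```

All four amber vials are standing upright on the black pads in height order: 45 mm next to the steel post, then 70, 95 and 120 mm at the far end. I gripped each one, lowered it onto its pad and released it. The job was handed in at about 36–37 s of the allowed 102 s.

- **Placement:** in the last check both cameras put every vial within about 2 mm of its pad's middle, except one reading. The side camera put the 70 mm vial about 4–5 mm off, with a weaker match (0.78), while the scene camera put it within 0.5 mm. In the pictures it looks centred, so I left it.
- **Surroundings:** the flask and the pink look-alike show no movement in the pictures, though I did not re-measure them. Nothing fell, and the arm was well clear of everything at hand-in.
- **Forces:** the highest I read was about 8 N, while gripping. That is sampled only at the end of each move call.

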